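Pack the LED lamps and mark the batch card

TASK

Pack this batch: stand the empty bobbins that were left in the crate upright in the steel tray, and put every lamp from the bench upright, cap up, one to a cell in the crate, leaving the lamp already there in the crate. When all that is done, press the marking press's index plunger fully down to its stop and let it up, then press its treadle fully down to its stop for a moment to mark the card, and let it come back up. Leave the other things on the bench where they are.

Things in the scene. Friction and masses are not known exactly. Their poses are not given: they have to be found in the camera images.
- crate: Fixed grey packing crate, 155 x 230 x 45 mm (its x, y, z), walls, dividers and floor 5 mm, 2 x 3 square cells of 70 mm inside at 75 mm pitch: cell centres at its x -37.5 and +37.5 mm, y -75, 0 and +75 mm, their floors 5 mm above the bench. Origin: centre of its underside.
- lamp1: LED spot lamp standing face down, cap up: white face disc 50 mm across and 22 mm high, body tapering to 29 mm at 60 mm height, then a metal screw cap 27 mm across from 60 to 84 mm (a contact stud to 87 mm). 90 g. Origin: centre of the face on its underside; z towards the cap. Starts on the bench in front of the crate. May be absent.
- lamp2: LED spot lamp standing face down, cap up: white face disc 50 mm across and 22 mm high, body tapering to 29 mm at 60 mm height, then a metal screw cap 27 mm across from 60 to 84 mm (a contact stud to 87 mm). 90 g. Origin: centre of the face on its underside; z towards the cap. Starts on the bench in front of the crate. May be absent.
- lamp3: LED spot lamp standing face down, cap up: white face disc 50 mm across and 22 mm high, body tapering to 29 mm at 60 mm height, then a metal screw cap 27 mm across from 60 to 84 mm (a contact stud to 87 mm). 90 g. Origin: centre of the face on its underside; z towards the cap. Starts on the bench in front of the crate. May be absent.
- lamp4: LED spot lamp standing face down, cap up: white face disc 50 mm across and 22 mm high, body tapering to 29 mm at 60 mm height, then a metal screw cap 27 mm across from 60 to 84 mm (a contact stud to 87 mm). 90 g. Origin: centre of the face on its underside; z towards the cap. Starts on the bench in front of the crate. May be absent.
- lamp5: LED spot lamp standing face down, cap up: white face disc 50 mm across and 22 mm high, body tapering to 29 mm at 60 mm height, then a metal screw cap 27 mm across from 60 to 84 mm (a contact stud to 87 mm). 90 g. Origin: centre of the face on its underside; z towards the cap. Starts on the bench in front of the crate. May be absent.
- lamp6: LED spot lamp standing face down, cap up: white face disc 50 mm across and 22 mm high, body tapering to 29 mm at 60 mm height, then a metal screw cap 27 mm across from 60 to 84 mm (a contact stud to 87 mm). 90 g. Origin: centre of the face on its underside; z towards the cap. Starts already packed in a crate cell.
- bobbin1: Empty black cable bobbin standing upright: foot flange 50 mm across, 5 mm thick; a second 50 mm flange 42 to 46 mm up; core 24 mm across, free above the second flange up to 84 mm (hold it there). 70 g. Origin: centre of its underside; z up along the core. May be absent. Starts in a crate cell.
- bobbin2: Empty black cable bobbin standing upright: foot flange 50 mm across, 5 mm thick; a second 50 mm flange 42 to 46 mm up; core 24 mm across, free above the second flange up to 84 mm (hold it there). 70 g. Origin: centre of its underside; z up along the core. May be absent. Starts in a crate cell.
- bobbin3: Empty black cable bobbin standing upright: foot flange 50 mm across, 5 mm thick; a second 50 mm flange 42 to 46 mm up; core 24 mm across, free above the second flange up to 84 mm (hold it there). 70 g. Origin: centre of its underside; z up along the core. May be absent. Starts in a crate cell.
- tray: Fixed shallow steel tray, 160 x 160 x 25 mm (its x, y, z), walls and floor 4 mm. Origin: centre of its underside.
- plunger (a joint): Index plunger, a dark steel button 34 mm across on top of the press head: 0 m up, 0.012 m down on its stop, returns by spring, 8 N at the stop. The press is a fixed grey machine: base 200 x 110 x 14 mm centred under the plunger, column at the rear, head 80 mm wide, from 28 mm in front of the plunger to 92 mm behind it, its top 148 mm up.
- plunger_top (a point): Centre of the top face of the plunger button (180 mm above the bench when up); moves with it.
- treadle (a joint): Treadle sticking out of the front of the press, straight ahead of the plunger, a plate 100 mm long and 50 mm wide with a black rubber pad 56 mm wide at its free end, sloping up from its hinge: 0 rad up, 0.30 rad down on its stop, returns by spring, about 9 N at the pad.
- treadle_pad (a point): Centre of the top of the treadle's rubber pad, 85 mm from the hinge, 71 mm above the bench when up and about 47 mm when down; moves with it. The hinge axis is level, across the press, 88 mm in front of the plunger's centre, 32 mm above the bench.
- screwdriver: Bystander: screwdriver lying between the crate and the press. Origin at its middle.
- tape: Bystander: roll of clear tape lying flat at the right, 90 mm across, 22 mm high.
- lamp_carton: Bystander: white carton 60 x 60 x 100 mm behind the crate. Origin: centre of its underside.
- glue: Bystander: white bottle 44 mm across, 120 mm high, behind the crate. Origin: centre of its underside.
- meter: Bystander: hand meter lying flat, 130 x 75 x 30 mm, at the left.
Not all that is in view belongs to the job. Leave any red look-alike of the lamp1 alone. Leave any purple or yellow look-alike of the bobbin1 alone.

How it is judged:
By the outcome, as a careful person would: the job done as asked, in the order asked, and still so for the second after the job is handed in, with the robot touching nothing.
Of lamp1, lamp2, lamp3, lamp4, lamp5 only 3 to 5 are there at a start; the rules pass over those that are not, and their reading is None.
Of bobbin1, bobbin2, bobbin3 only 2 to 3 are there at a start; the rules pass over those that are not, and their reading is None.
At some moment in a run one of lamp1, lamp2, lamp3, lamp4, lamp5, bobbin1, bobbin2, bobbin3 may be knocked a few centimetres aside while the robot is not near it.
It also fails if it takes over 210 s, if anything falls off the work surface, if the arm or the gripper's body presses on something with over 40 N, if the wrist force passes 120 N, or if a joint passes its speed limit or range.

ROBOT

A 6-joint arm with a two-finger parallel gripper is mounted at the origin on the work surface. World frame = base frame: x ahead of the robot, y to its left, z up, the work surface at z = 0. Lengths are in m, angles in rad, forces in N, time in s.
With the tool pointing down it reaches from about 0.35 to 0.975 m from the base axis. Payload 4.9 kg.
Tool frame: the origin (TCP) lies at the very end of the fingers, on their centre line; the grasp point (between the pads) lies 19 mm behind it (ctrl.tcp_to_grasp is the z of the grasp point in the tool frame, in m); z points along the fingers, y is the line along which they close (so a half turn about z gives the same grasp; the last joint's range is limited). The gripper opens to 85 mm and grips with 20 to 120 N. Pads are 22 mm wide; open, the fingers measure 114 mm over their backs; the gripper's body (76 mm by 85 mm) begins 54 mm behind the grasp point. The pads swing forward as they close: fully open they stand 13 mm farther back than shut.
Start: joints at [-1.251, 0.053, 1.613, -0, 1.476, -0.119], TCP at [0.266, -0.566, 0.231] pointing down, gripper open.
Joint ranges: [-3.01, 3.01], [-1.01, 2.22], [0.06, 2.58], [-1.02, 4.17], [0.09, 2.62], [-3.14, 3.14]. Speed limits (rad/s): [2.57, 2.57, 3.14, 3.14, 3.14, 3.14].

INTERFACE

Orientations are given as a rotation vector (axis times angle).
In Python, from station import ctrl, eyes, job, nets gives the robot as it stands. The module is installed in compiled form; this text tells all that it offers.
- The arm moves only by the tool jog_arm, never from a script. Its argument "commands" is one flat list of numbers, 7 for each row, row after row: the shift along the tool's x, y, z each as a share of 0.06 m, from -1 to 1, then the turn, a rotation vector about the tool's x, y, z each as a share of 0.1 rad, from -1 to 1, then the finger opening in mm, from 0 to 85.4. In form: [x, y, z, ax, ay, az, grip, x, y, z, ax, ay, az, grip, ...]. A call has 1 to 20 rows; each row shifts and turns the commanded pose from where the row before left it, along the tool's axes as they then stand; what a row does not reach is not made up. A row lasts 1/8 s, in which the tool goes at most 62.5 mm and 10.7 degrees, less where a joint would pass 70% of its speed; a pose out of reach is approached as far as the arm can. A call with a number of a shift or a turn outside -1 to 1 is refused whole. A call with a gripper value outside its range is refused whole. The fingers move at their own pace and stop on an object; "newtons" is the grip in N (left out, the last holds). Time passes only in rows, so rows that do not move let the fingers close. It gives the time, the measured TCP pose, the force, the opening and the grip force at its end, in the units of the state.
- ctrl.get_obs(): the state, without advancing time (a new reading comes with each control period).
- eyes.get_image(name): name is "side" or "top"; returns a dict with "image" (384x512x3 uint8, red, green, blue), "z_map" (384x512 float32, m along the optical axis (not along the pixel's ray), 0 where there is no reading), "K" (3x3 intrinsics, pixels), "cam_to_world" (4x4, takes a point from camera to world coordinates). Camera axes: x right, y up, looking along -z (the intrinsics and any distortion apply to the point x, -y, -z); pixel columns grow to the right and rows downward; lengths in m; the calibration is good to about 2 mm. A picture is of the moment at which its call begins.
- job.finish_job(): hands the job in; it is judged then, once.
Trained networks look in the newest picture that a camera, given by its name, has taken for a name from the list of things; names that differ only in an ending like _2 or _b are one class to them, and where a whole thing is asked for, a point or a joint stands for the part that bears it (a point fixed in the world has none). Each returns a list of dicts, best first, with "p" (0 to 1); they miss things now and then, are a little off and sometimes report something else, mostly with a low value. They report only what shows in the picture. A call takes as long as a camera call. They do not tell look-alikes from the thing itself.
- nets.silhouettes(camera, name): "mask" (384x512 bool, what is visible of it) and "bbox" ([left, top, right, bottom] in pixels, round what is visible of it).
The state is a dict: "t": time; "q": joint angles; "dq": joint speeds; "effort": joint torques, N m; "tool_pos": TCP position; "tool_rot": TCP orientation; "contact_force": force on the tool from outside, world axes, zero at the start; "wrist_torque": the same for the moment, N m; "opening": finger opening in m; "grip_force": force on a finger pad.
Only numpy, scipy, OpenCV 4.12 (cv2) and the standard library are available. Lean on these libraries where they do the work, as an engineer would, in place of code of your own. Each camera call takes 0.05 s, during which the arm holds its last target. There are 200 camera calls.

## Working session

There is one attempt and no reset: what is moved stays moved. The work goes in short steps, Python scripts to look and compute and a tool call to move; the robot and the scene stay as the last step left them, time stands still between calls to the robot, and variables do not carry over. Pictures are saved under pics/ and viewed, at most 14 in all, crops included, and the job is handed in when it is done.

Besides the shell and the picture viewer there is one more tool, called after "Emit:" by a JSON object that holds its "name" and its "arguments". jog_arm: Moves the arm, as the interface text tells. Shift numbers are shares of 0.06 m and turn numbers shares of 0.1 rad, none past 1 either way. Its arguments: {"type":"object","properties":{"commands":{"type":"array","items":{"type":"number"}},"newtons":{"type":"number"}},"required":["commands"]}

```bash
mkdir -p pics; ls; cat > h.py <<'E'
import numpy as np, cv2
from station import ctrl, eyes, job, nets
def pts(im):
    z=im["z_map"].astype(float);K=im["K"];T=im["cam_to_world"]
    v,u=np.indices(z.shape)
    P=np.stack([(u-K[0,2])/K[0,0]*z,-(v-K[1,2])/K[1,1]*z,-z],-1)
    W=P@T[:3,:3].T+T[:3,3]
    W[z<=0]=np.nan
    return W
def save(n,im,s=1.5,crop=None):
    a=im["image"]
    if crop: a=a[crop[1]:crop[3],crop[0]:crop[2]]
    cv2.imwrite("pics/"+n,cv2.resize(a[...,::-1],None,fx=s,fy=s,interpolation=cv2.INTER_CUBIC))
E
python3 - <<'E'
from h import *
np.set_printoptions(precision=3,suppress=True)
print(ctrl.get_obs(), ctrl.tcp_to_grasp)
for c in("top","side"):
    im=eyes.get_image(c);save(c+"0.png",im);W=pts(im)
    print(c,im["K"].tolist(),im["cam_to_world"].round(3).tolist(), [k for k in im])
    for n in("lamp1","bobbin1","crate","tray","plunger","treadle","screwdriver","tape","lamp_carton","glue","meter"):
        for d in nets.silhouettes(c,n):
            m=d["mask"]; P=W[m]; P=P[~np.isnan(P[:,0])]
            if len(P)==0: continue
            zt=np.percentile(P[:,2],97); Q=P[P[:,2]>zt-.008]
            print(c,n,round(d["p"],2),np.array(d["bbox"]).tolist(),"ztop",zt.round(3),"top c",np.median(Q,0)[:2],"mid",(P.min(0)+P.max(0))[:2]/2,im["image"][m].mean(0).round())
E
```

```text
pics
{'t': 0.0, 'q': array([-1.251,  0.053,  1.614,  0.   ,  1.476, -0.119]), 'dq': array([ 0.001, -0.   , -0.   , -0.   , -0.   , -0.001]), 'effort': array([  0.001, -39.368, -37.018,  -0.   ,   0.007,  -0.   ]), 'tool_pos': array([ 0.265, -0.565,  0.23 ]), 'tool_rot': array([-3.064, -0.683,  0.   ]), 'contact_force': array([ 0.189,  0.43 , -0.091]), 'wrist_torque': array([ 0.012, -0.014,  0.018]), 'grip_force': 0.0, 'opening': 0.0854736076961885} -0.0187
top [[360.41045364435456, 0.0, 263.84926181095153], [0.0, 360.41045364435456, 196.2446317265125], [0.0, 0.0, 1.0]] [[0.002, 0.985, -0.172, 0.38], [-1.0, 0.002, 0.0, 0.025], [0.001, 0.172, 0.985, 1.288], [0.0, 0.0, 0.0, 1.0]] ['image', 'z_map', 'K', 'cam_to_world']
top lamp1 0.66 [335.1, 234.7, 347.2, 247.7] ztop 0.087 top c [ 0.443 -0.243] mid [ 0.446 -0.239] [142. 142. 135.]
top lamp1 0.62 [263.6, 227.5, 275.8, 246.3] ztop 0.087 top c [0.459 0.007] mid [0.457 0.007] [142. 145. 136.]
top lamp1 0.6 [294.4, 176.8, 307.5, 193.3] ztop 0.09 top c [ 0.645 -0.112] mid [ 0.641 -0.111] [138. 138. 132.]
top lamp1 0.54 [235.0, 239.5, 249.8, 2
[... 4393 characters left out ...]
0.506 0.267] [76. 82. 85.]
side tape 0.64 [226.6, 342.7, 264.4, 377.8] ztop 0.026 top c [ 0.53  -0.446] mid [ 0.529 -0.441] [175. 196. 192.]
side lamp_carton 0.88 [306.2, 184.2, 332.9, 223.0] ztop 0.104 top c [0.784 0.072] mid [0.786 0.07 ] [174. 178. 176.]
side lamp_carton 0.73 [246.3, 198.4, 264.4, 223.4] ztop 0.092 top c [0.573 0.032] mid [0.576 0.052] [53. 58. 60.]
side glue 0.79 [316.6, 219.3, 332.9, 249.6] ztop 0.121 top c [ 0.783 -0.079] mid [ 0.794 -0.033] [165. 171. 171.]
side meter 0.63 [200.7, 122.5, 231.8, 148.3] ztop 0.039 top c [0.439 0.482] mid [0.441 0.491] [60. 82. 72.]
side meter 0.58 [218.3, 158.0, 247.2, 171.6] ztop 0.08 top c [0.476 0.258] mid [0.509 0.302] [78. 87. 89.]
```

View pics/top0.png

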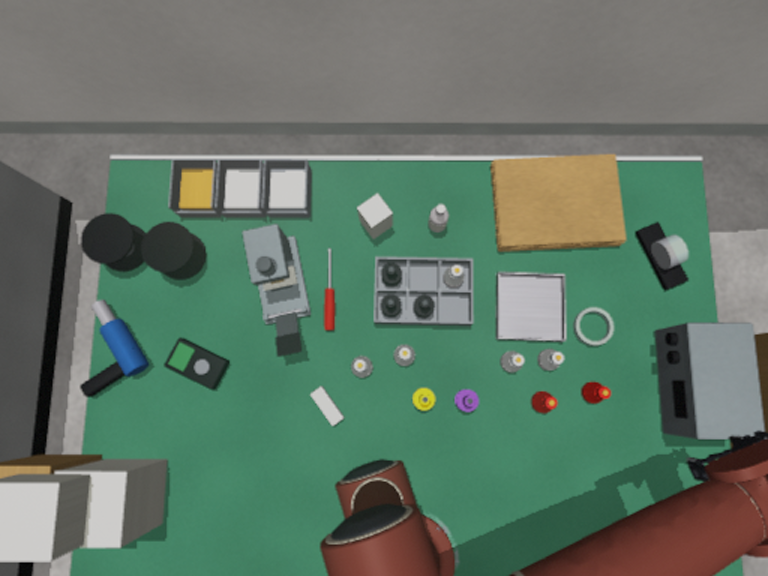

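View pics/side0.png

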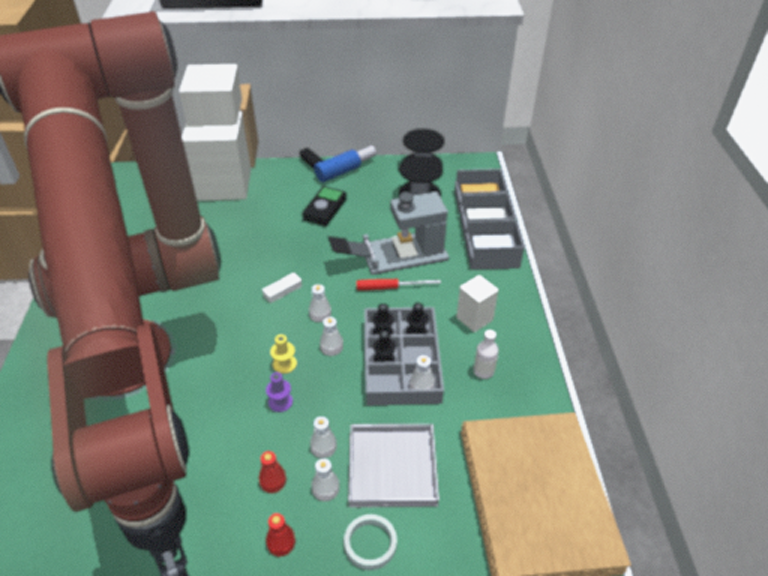

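Both pictures at scale 1.5 agree.
- **Bench lamps (wanted), in top0:** (361,367), (405,355), (513,361) and (552,359). Red look-alikes to leave are at (543,402) and (597,392), and the packed lamp stays at (457,272).
- **Black bobbins (wanted):** in the crate at (391,272), (391,304) and (424,304). Yellow (424,400) and purple (467,401) stay.
- **Targets:** the tray is at (531,306). The press plunger is at (265,265) and the treadle pad at (288,340).

I'll take one close crop to check the choice, along with refined positions.

```bash
cat >> h.py <<'E'
def locate(names=("lamp1","bobbin1"),cams=("top","side")):
    """merged list [x,y,ztop,cls,rgb,n]"""
    out=[]
    for c in cams:
        im=eyes.get_image(c);W=pts(im)
        for n in names:
            for d in nets.silhouettes(c,n):
                if d["p"]<.3: continue
                P=W[d["mask"]];ok=~np.isnan(P[:,0]);P=P[ok]
                if len(P)<10: continue
                zt=np.percentile(P[:,2],95)
                if not .075<zt<.096: continue
                Q=P[P[:,2]>zt-.012]; q=np.median(Q,0)
                out.append((q[0],q[1],zt,n[:3]+"/"+c[0],im["image"][d["mask"]].mean(0).astype(int).tolist()))
    return sorted(out,key=lambda o:(round(o[1]/.035),o[0]))
E
python3 - <<'E'
from h import *
for o in locate(): print("%.3f %.3f %.3f %s %s"%o)
im=eyes.get_image("top");save("crop1.png",im,4,(225,160,385,285));W=pts(im)
ims=eyes.get_image("side");Ws=pts(ims)
for nm,w,n,lo,hi,bx in(("top",W,"crate",.038,.052,0),("side",Ws,"crate",.038,.052,0),("top",W,"tray",.018,.032,0),("side",Ws,"tray",.018,.032,0)):
    d=nets.silhouettes(nm,n)[0];m=cv2.dilate(d["mask"].astype(np.uint8),np.ones((5,5)))>0
    P=w[m];P=P[(P[:,2]>lo)&(P[:,2]<hi)]
    r=cv2.minAreaRect((P[:,:2]*1000).astype(np.float32));print(nm,n,r,len(P))
for nm,w in(("top",W),("side",Ws)):
    P=w.reshape(-1,3)
    a=P[(P[:,2]>.17)&(P[:,2]<.195)&(abs(P[:,0]-.6)<.1)&(abs(P[:,1]-.31)<.08)]
    print(nm,"plunger",len(a),np.median(a,0),a.min(0),a.max(0))
    d=nets.silhouettes(nm,"treadle")[0];t=w[d["mask"]];t=t[~np.isnan(t[:,0])]
    t=t[t[:,2]>.03]; r=cv2.minAreaRect((t[:,:2]*1000).astype(np.float32));print("treadle",r,np.median(t,0))
    h=P[(P[:,2]>.14)&(P[:,2]<.156)&(abs(P[:,0]-.65)<.15)&(abs(P[:,1]-.31)<.1)]
    print("head",cv2.minAreaRect((h[:,:2]*1000).astype(np.float32)))
E
```

```text
0.373 -0.429 0.086 lam/t [131, 37, 24]
0.375 -0.437 0.087 lam/s [156, 66, 57]
0.452 -0.339 0.087 lam/s [167, 177, 175]
0.354 -0.319 0.087 lam/s [154, 71, 61]
0.446 -0.332 0.085 lam/t [134, 135, 129]
0.443 -0.244 0.086 lam/t [135, 139, 131]
0.446 -0.250 0.087 lam/s [168, 176, 176]
0.355 -0.135 0.085 bob/t [133, 90, 164]
0.358 -0.141 0.084 bob/s [115, 91, 156]
0.642 -0.109 0.090 lam/t [137, 137, 131]
0.646 -0.118 0.091 lam/s [174, 179, 181]
0.357 -0.036 0.085 bob/t [183, 184, 51]
0.362 -0.047 0.083 bob/s [194, 190, 95]
0.569 -0.040 0.090 bob/t [61, 67, 65]
0.572 -0.046 0.091 bob/s [42, 43, 46]
0.459 0.007 0.086 lam/t [146, 148, 139]
0.461 0.000 0.087 lam/s [168, 175, 176]
0.570 0.037 0.090 bob/t [58, 65, 63]
0.573 0.030 0.091 bob/s [47, 50, 53]
0.646 0.037 0.089 bob/t [58, 65, 63]
0.649 0.031 0.091 bob/s [43, 45, 48]
0.429 0.106 0.086 lam/t [143, 146, 137]
0.434 0.098 0.087 lam/s [166, 173, 174]
0.472 0.268 0.078 lam/t [63, 74, 70]
top crate ((608.6150512695312, -38.363731384277344), (228.72909545898438, 156.521728515625), 89.09801483154297) 677
side crate ((431.8177795410156, 95.16368
[... 351 characters left out ...]
809] [0.62214564 0.28849148 0.1709291 ] [0.65341679 0.32078805 0.18522953]
treadle ((504.54254150390625, 274.00640869140625), (100.33135223388672, 55.85875701904297), 13.496636390686035) [0.50046834 0.27348158 0.06036936]
head ((669.4633178710938, 311.5766906738281), (120.83840942382812, 80.45610809326172), 13.111856460571289)
side plunger 61 [0.64135957 0.29777197 0.18087156] [0.6249084  0.28098603 0.17190206] [0.656731   0.31874438 0.18663743]
treadle ((505.7437744140625, 272.2791748046875), (98.69649505615234, 60.286964416503906), 13.906333923339844) [0.5013094  0.26718863 0.06268778]
head ((672.011474609375, 309.22711181640625), (119.57660675048828, 87.67265319824219), 12.70775318145752)
```

View pics/crop1.png

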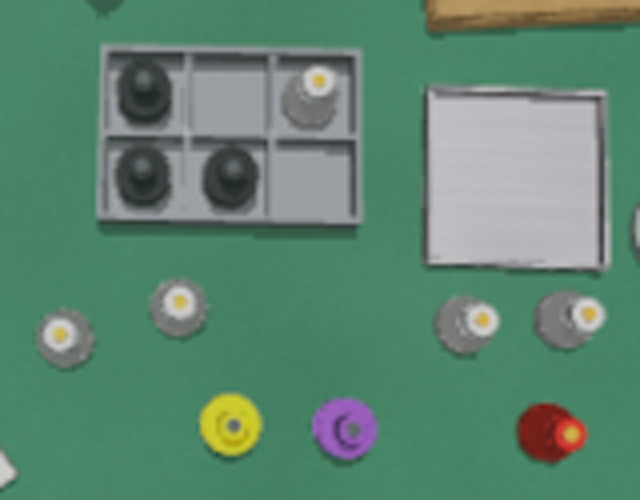

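The crop confirms it: three black bobbins at crop (144,90), (144,175) and (231,175), the clear lamp in the crate at (315,85), and four white bench lamps at (65,335), (180,302), (470,322) and (575,315). I'll square the tool first.

Emit:
{"name": "jog_arm", "arguments": {"commands": [0,0,0,0,0,0.878,50,0,0,0,0,0,0.878,50,0,0,0,0,0,0.878,50,0,0,0,0,0,0.878,50,0,0,0,0,0,0.878,50,0.5,-0.5,0,0,0,0,50,0.5,-0.5,0,0,0,0,50,0,0,0,0,0,0,50], "newtons": 40}}

```text
t: 2.9
tool_pos: [0.3272, -0.5042, 0.2314]
tool_rot: [-3.141, -0.005, -0.001]
contact_force: [0.9, -0.2, -0.1]
opening: 0.0501
grip_force: 0.0
```

Emit:
{"name": "jog_arm", "arguments": {"commands": [0.2,-0.4,0,0,0,0,50,0.4,-0.76,0,0,0,0,50,0.4,-0.76,0,0,0,0,50,0.4,-0.76,0,0,0,0,50,0.4,-0.76,0,0,0,0,50,0.4,-0.76,0,0,0,0,50,0.4,-0.76,0,0,0,0,50,0.4,-0.76,0,0,0,0,50,0.4,-0.76,0,0,0,0,50,0.4,-0.76,0,0,0,0,50,0.28,-0.45,0,0,0,0,50,0,0,0,0,0,0,50]}}

```text
t: 4.4
tool_pos: [0.5707, -0.0425, 0.2312]
tool_rot: [-3.141, -0.004, 0.001]
contact_force: [-0.5, -0.1, 0.5]
opening: 0.05
grip_force: 0.0
```

Emit:
{"name": "jog_arm", "arguments": {"commands": [0,0,0.6,0,0,0,50,0,0,0.7,0,0,0,50,0,0,0.7,0,0,0,50,0,0,0.5,0,0,0,50,0,0,0.4,0,0,0,50,0,0,0,0,0,0,50,0,0,0,0,0,0,15,0,0,0,0,0,0,15,0,0,0,0,0,0,15,0,0,0,0,0,0,15,0,0,0,0,0,0,15,0,0,0,0,0,0,15], "newtons": 40}}

```text
t: 5.9
tool_pos: [0.5713, -0.0447, 0.0587]
tool_rot: [3.141, -0.0, 0.003]
contact_force: [-1.0, -0.5, 7.2]
opening: 0.0228
grip_force: 40.5
```

Emit:
{"name": "jog_arm", "arguments": {"commands": [0,0,-0.3,0,0,0,15,0,0,-0.6,0,0,0,15,0,0,-0.7,0,0,0,15,0,0,-0.6,0,0,0,15,0,0,-0.2,0,0,0,15,0,0,0,0,0,0,15]}}

```text
t: 6.65
tool_pos: [0.5706, -0.0444, 0.2018]
tool_rot: [3.141, -0.0, 0.002]
contact_force: [0.6, 0.3, -1.6]
opening: 0.0227
grip_force: 39.9
```

Emit:
{"name": "jog_arm", "arguments": {"commands": [-0.06,0.34,0,0,0,0,15,-0.1,0.6,0,0,0,0,15,-0.1,0.7,0,0,0,0,15,-0.1,0.7,0,0,0,0,15,-0.1,0.7,0,0,0,0,15,-0.1,0.5,0,0,0,0,15,0,0,0,0,0,0,15,0,0,0.5,0,0,0,15,0,0,0.7,0,0,0,15,0,0,0.6,0,0,0,15,0,0,0.4,0,0,0,15,0,0,0.15,0,0,0,15,0,0,0.04,0,0,0,15,0,0,0,0,0,0,15]}}

```text
t: 8.4
tool_pos: [0.537, -0.2568, 0.0582]
tool_rot: [3.141, 0.0, 0.001]
contact_force: [0.1, 0.6, -0.2]
opening: 0.0225
grip_force: 40.1
```

Emit:
{"name": "jog_arm", "arguments": {"commands": [0,0,0.02,0,0,0,15,0,0,0.01,0,0,0,15,0,0,0,0,0,0,50,0,0,0,0,0,0,50,0,0,0,0,0,0,50,0,0,-0.4,0,0,0,50,0,0,-0.7,0,0,0,50,0,0,-0.7,0,0,0,50,0,0,-0.6,0,0,0,50,0.08,-0.5,0,0,0,0,50,0.1,-0.7,0,0,0,0,50,0.1,-0.7,0,0,0,0,50,0.1,-0.7,0,0,0,0,50,0.1,-0.7,0,0,0,0,50,0.1,-0.7,0,0,0,0,50,0,-0.5,0,0,0,0,50,0,-0.32,0,0,0,0,50,0,0,0,0,0,0,50]}}

```text
t: 10.65
tool_pos: [0.5715, 0.033, 0.2]
tool_rot: [3.141, 0.002, -0.0]
contact_force: [-0.8, 0.5, 0.1]
opening: 0.05
grip_force: 0.0
```

```bash
python3 - <<'E'
from h import *
for o in locate(): print("%.3f %.3f %.3f %s %s"%o)
print(ctrl.get_obs()["tool_pos"],ctrl.get_obs()["contact_force"])
E
```

```text
0.374 -0.431 0.086 lam/t [130, 46, 32]
0.375 -0.437 0.087 lam/s [159, 70, 60]
0.450 -0.340 0.087 lam/s [169, 178, 177]
0.352 -0.310 0.085 lam/t [133, 50, 35]
0.354 -0.319 0.086 lam/s [156, 73, 63]
0.449 -0.332 0.085 lam/t [140, 141, 134]
0.443 -0.243 0.086 lam/t [142, 144, 136]
0.446 -0.251 0.087 lam/s [169, 178, 177]
0.539 -0.260 0.090 bob/s [55, 59, 61]
0.354 -0.135 0.085 bob/t [141, 92, 172]
0.357 -0.143 0.085 bob/s [115, 88, 156]
0.642 -0.112 0.092 lam/t [143, 142, 135]
0.646 -0.117 0.092 lam/s [175, 179, 182]
0.358 -0.036 0.085 bob/t [179, 170, 34]
0.362 -0.043 0.085 bob/s [184, 179, 93]
0.461 -0.001 0.086 lam/s [146, 151, 153]
0.569 0.037 0.091 bob/t [58, 58, 56]
0.573 0.031 0.091 bob/s [44, 46, 49]
0.650 0.032 0.092 bob/s [48, 52, 54]
0.434 0.099 0.086 lam/s [171, 178, 179]
[0.571713   0.03141282 0.20010583] [ 0.03430719 -0.11452138  0.33592934]
```

Emit:
{"name": "jog_arm", "arguments": {"commands": [0,0,0.5,0,0,0,50,0,0,0.7,0,0,0,50,0,0,0.7,0,0,0,50,0,0,0.35,0,0,0,50,0,0,0.12,0,0,0,50,0,0,0,0,0,0,15,0,0,0,0,0,0,15,0,0,0,0,0,0,15,0,0,0,0,0,0,15,0,0,0,0,0,0,15,0,0,-0.3,0,0,0,15,0,0,-0.6,0,0,0,15,0,0,-0.7,0,0,0,15,0,0,-0.6,0,0,0,15,0,0,-0.2,0,0,0,15,0,0,0,0,0,0,15]}}

```text
t: 12.95
tool_pos: [0.5719, 0.0324, 0.2027]
tool_rot: [3.141, -0.0, 0.002]
contact_force: [0.3, -0.6, -0.8]
opening: 0.023
grip_force: 40.2
```

Emit:
{"name": "jog_arm", "arguments": {"commands": [0.07,0.42,0,0,0,0,15,0.1,0.7,0,0,0,0,15,0.1,0.7,0,0,0,0,15,0.1,0.7,0,0,0,0,15,0.1,0.7,0,0,0,0,15,0.1,0.7,0,0,0,0,15,0.1,0.6,0,0,0,0,15,0,0.3,0,0,0,0,15,0,0,0,0,0,0,15,0,0,0.5,0,0,0,15,0,0,0.7,0,0,0,15,0,0,0.65,0,0,0,15,0,0,0.4,0,0,0,15,0,0,0.12,0,0,0,15,0,0,0.04,0,0,0,15,0,0,0,0,0,0,15]}}

```text
t: 14.95
tool_pos: [0.6123, -0.2564, 0.0582]
tool_rot: [3.141, 0.001, 0.002]
contact_force: [0.5, 0.6, -0.8]
opening: 0.0227
grip_force: 40.1
```

Emit:
{"name": "jog_arm", "arguments": {"commands": [0,0,0.02,0,0,0,15,0,0,0,0,0,0,15,0,0,0,0,0,0,50,0,0,0,0,0,0,50,0,0,0,0,0,0,50,0,0,-0.4,0,0,0,50,0,0,-0.7,0,0,0,50,0,0,-0.7,0,0,0,50,0,0,-0.6,0,0,0,50,0.1,-0.5,0,0,0,0,50,0.1,-0.7,0,0,0,0,50,0.1,-0.7,0,0,0,0,50,0.1,-0.7,0,0,0,0,50,0.1,-0.7,0,0,0,0,50,0.1,-0.7,0,0,0,0,50,0,-0.5,0,0,0,0,50,0,-0.34,0,0,0,0,50,0,0,0,0,0,0,50]}}

```text
t: 17.2
tool_pos: [0.6477, 0.0344, 0.1999]
tool_rot: [3.141, 0.002, -0.0]
contact_force: [-0.4, -0.4, 0.4]
opening: 0.0503
grip_force: 0.0
```

```bash
python3 - <<'E'
from h import *
for o in locate(): print("%.3f %.3f %.3f %s %s"%o)
print(ctrl.get_obs()["tool_pos"],ctrl.get_obs()["contact_force"])
E
```

```text
0.371 -0.430 0.086 lam/t [136, 43, 29]
0.375 -0.437 0.086 lam/s [160, 66, 57]
0.451 -0.338 0.086 lam/s [168, 178, 177]
0.352 -0.311 0.086 lam/t [138, 53, 37]
0.354 -0.320 0.086 lam/s [156, 71, 61]
0.449 -0.332 0.086 lam/t [140, 143, 135]
0.443 -0.243 0.085 lam/t [141, 145, 137]
0.446 -0.251 0.086 lam/s [168, 177, 176]
0.536 -0.254 0.089 bob/t [54, 58, 57]
0.539 -0.260 0.090 bob/s [52, 56, 58]
0.611 -0.254 0.088 bob/t [61, 63, 63]
0.614 -0.261 0.089 bob/s [50, 53, 56]
0.354 -0.135 0.085 bob/t [143, 95, 174]
0.357 -0.141 0.086 bob/s [116, 89, 158]
0.646 -0.119 0.093 lam/s [171, 175, 178]
0.358 -0.036 0.085 bob/t [189, 186, 44]
0.360 -0.044 0.086 bob/s [189, 185, 94]
0.461 -0.000 0.087 lam/s [164, 170, 173]
0.649 0.032 0.091 bob/s [48, 53, 55]
[0.6479021  0.03245103 0.20008733] [-0.51035217 -1.16960749 -0.08966458]
```

Emit:
{"name": "jog_arm", "arguments": {"commands": [0,0,0.5,0,0,0,50,0,0,0.7,0,0,0,50,0,0,0.7,0,0,0,50,0,0,0.35,0,0,0,50,0,0,0.12,0,0,0,50,0,0,0,0,0,0,15,0,0,0,0,0,0,15,0,0,0,0,0,0,15,0,0,0,0,0,0,15,0,0,0,0,0,0,15,0,0,-0.3,0,0,0,15,0,0,-0.6,0,0,0,15,0,0,-0.7,0,0,0,15,0,0,-0.6,0,0,0,15,0,0,-0.2,0,0,0,15,0,0,0,0,0,0,15]}}

```text
t: 19.5
tool_pos: [0.648, 0.0336, 0.2024]
tool_rot: [3.142, -0.0, 0.002]
contact_force: [0.4, 0.2, -0.9]
opening: 0.023
grip_force: 39.4
```

Emit:
{"name": "jog_arm", "arguments": {"commands": [-0.06,0.4,0,0,0,0,15,-0.16,0.7,0,0,0,0,15,-0.16,0.7,0,0,0,0,15,-0.16,0.7,0,0,0,0,15,-0.16,0.7,0,0,0,0,15,-0.16,0.7,0,0,0,0,15,-0.16,0.7,0,0,0,0,15,-0.1,0.7,0,0,0,0,15,-0.1,0.5,0,0,0,0,15,0,0.31,0,0,0,0,15,0,0,0,0,0,0,15,0,0,0.5,0,0,0,15,0,0,0.7,0,0,0,15,0,0,0.65,0,0,0,15,0,0,0.4,0,0,0,15,0,0,0.12,0,0,0,15,0,0,0.04,0,0,0,15,0,0,0,0,0,0,15,0,0,0.02,0,0,0,15,0,0,0,0,0,0,15]}}

```text
t: 22.0
tool_pos: [0.5756, -0.3328, 0.0582]
tool_rot: [-3.142, -0.0, -0.003]
contact_force: [-0.8, 3.3, 5.6]
opening: 0.0226
grip_force: 40.1
```

Emit:
{"name": "jog_arm", "arguments": {"commands": [0,0,0,0,0,0,50,0,0,0,0,0,0,50,0,0,0,0,0,0,50,0,0,-0.4,0,0,0,50,0,0,-0.7,0,0,0,50,0,0,-0.7,0,0,0,50,0,0,-0.55,0,0,0,50,-0.4,0,0,0,0,0,50,-0.6,0,0,0,0,0,50,-0.6,0.03,0,0,0,0,50,-0.5,0,0,0,0,0,50,0,0,0,0,0,0,50]}}

```text
t: 23.5
tool_pos: [0.4472, -0.3349, 0.1969]
tool_rot: [3.142, -0.003, -0.0]
contact_force: [0.0, 0.7, 0.4]
opening: 0.0498
grip_force: 0.0
```

```bash
cat > s.py <<'E'
from h import *
for o in locate():
    dx,dy=(.001,-.003) if o[3][-1]=="t" else (-.002,.0035)
    if not(max(o[4])-min(o[4])>60): print("%.3f %.3f z%.3f %s %s"%(o[0]+dx,o[1]+dy,*o[2:]))
s=ctrl.get_obs();print(s["t"],s["tool_pos"],s["contact_force"])
E
python3 s.py
```

```text
0.449 -0.337 z0.086 lam/s [175, 182, 182]
0.441 -0.326 z0.086 lam/t [118, 124, 120]
0.574 -0.331 z0.089 bob/t [43, 45, 45]
0.444 -0.247 z0.086 lam/t [138, 142, 134]
0.455 -0.252 z0.078 lam/s [158, 170, 170]
0.537 -0.257 z0.089 bob/t [50, 54, 53]
0.537 -0.256 z0.090 bob/s [59, 63, 65]
0.612 -0.257 z0.088 bob/t [59, 61, 60]
0.612 -0.258 z0.088 bob/s [52, 54, 57]
0.645 -0.114 z0.091 lam/t [143, 143, 137]
0.644 -0.115 z0.092 lam/s [179, 183, 186]
0.460 0.004 z0.086 lam/t [147, 150, 141]
0.430 0.103 z0.086 lam/t [143, 148, 139]
23.8 [ 0.44925886 -0.33477769  0.19708608] [ 1.12613636 -0.3376824   0.10749989]
```

Emit:
{"name": "jog_arm", "arguments": {"commands": [0,0,0.5,0,0,0,50,0,0,0.7,0,0,0,50,0,0,0.7,0,0,0,50,0,0,0.36,0,0,0,50,0,0,0.12,0,0,0,50,0,0,0,0,0,0,18,0,0,0,0,0,0,18,0,0,0,0,0,0,18,0,0,0,0,0,0,18,0,0,0,0,0,0,18,0,0,-0.3,0,0,0,18,0,0,-0.6,0,0,0,18,0,0,-0.7,0,0,0,18,0,0,-0.6,0,0,0,18,0,0,-0.3,0,0,0,18,0,0,0,0,0,0,18]}}

```text
t: 25.8
tool_pos: [0.4492, -0.3353, 0.2061]
tool_rot: [3.139, -0.0, 0.004]
contact_force: [0.0, 0.2, -1.8]
opening: 0.0272
grip_force: 38.6
```

Emit:
{"name": "jog_arm", "arguments": {"commands": [0.18,-0.36,0,0,0,0,18,0.35,-0.6,0,0,0,0,18,0.35,-0.6,0,0,0,0,18,0.35,-0.6,0,0,0,0,18,0.35,-0.6,0,0,0,0,18,0.3,-0.6,0,0,0,0,18,0.15,-0.3,0,0,0,0,18,0,0,0,0,0,0,18,0,0,0.5,0,0,0,18,0,0,0.7,0,0,0,18,0,0,0.65,0,0,0,18,0,0,0.4,0,0,0,18,0,0,0.12,0,0,0,18,0,0,0.04,0,0,0,18,0,0,0,0,0,0,18]}}

```text
t: 27.68
tool_pos: [0.5706, -0.116, 0.0615]
tool_rot: [-3.141, 0.002, -0.0]
contact_force: [-2.4, 1.3, 5.3]
opening: 0.0268
grip_force: 39.8
```

Emit:
{"name": "jog_arm", "arguments": {"commands": [0,0,0,0,0,0,50,0,0,0,0,0,0,50,0,0,0,0,0,0,50,0,0,-0.4,0,0,0,50,0,0,-0.7,0,0,0,50,0,0,-0.7,0,0,0,50,0,0,-0.5,0,0,0,50,-0.4,0.4,0,0,0,0,50,-0.6,0.6,0,0,0,0,50,-0.6,0.6,0,0,0,0,50,-0.5,0.58,0,0,0,0,50,0,0,0,0,0,0,50]}}

```text
t: 29.18
tool_pos: [0.4429, -0.2478, 0.1977]
tool_rot: [3.141, -0.007, 0.0]
contact_force: [0.8, 0.1, 0.1]
opening: 0.0497
grip_force: 0.0
```

```bash
python3 s.py
```

```text
0.574 -0.332 z0.089 bob/s [60, 63, 66]
0.575 -0.333 z0.088 bob/t [49, 51, 51]
0.444 -0.248 z0.087 lam/s [176, 182, 183]
0.537 -0.256 z0.088 bob/t [58, 60, 60]
0.537 -0.258 z0.090 bob/s [56, 60, 62]
0.612 -0.258 z0.089 bob/t [53, 55, 54]
0.612 -0.256 z0.090 bob/s [54, 58, 60]
0.570 -0.119 z0.093 lam/s [177, 182, 185]
0.571 -0.118 z0.091 lam/t [145, 145, 139]
0.645 -0.115 z0.091 lam/t [143, 143, 137]
0.460 0.004 z0.085 lam/t [142, 148, 138]
0.430 0.103 z0.087 lam/t [150, 152, 143]
29.475 [ 0.44501382 -0.24524171  0.19763766] [ 0.3927326   0.07379204 -0.42447547]
```

Emit:
{"name": "jog_arm", "arguments": {"commands": [0,0,0.5,0,0,0,50,0,0,0.7,0,0,0,50,0,0,0.7,0,0,0,50,0,0,0.36,0,0,0,50,0,0,0.12,0,0,0,50,0,0,0,0,0,0,18,0,0,0,0,0,0,18,0,0,0,0,0,0,18,0,0,0,0,0,0,18,0,0,0,0,0,0,18,0,0,-0.3,0,0,0,18,0,0,-0.6,0,0,0,18,0,0,-0.7,0,0,0,18,0,0,-0.6,0,0,0,18,0,0,-0.3,0,0,0,18,0,0,0,0,0,0,18]}}

```text
t: 31.48
tool_pos: [0.445, -0.2464, 0.2065]
tool_rot: [3.14, -0.0, 0.004]
contact_force: [-0.4, 0.0, -1.8]
opening: 0.0268
grip_force: 38.7
```

Emit:
{"name": "jog_arm", "arguments": {"commands": [0.3,-0.3,0,0,0,0,18,0.5,-0.5,0,0,0,0,18,0.5,-0.5,0,0,0,0,18,0.5,-0.5,0,0,0,0,18,0.5,-0.5,0,0,0,0,18,0.5,-0.5,0,0,0,0,18,0.37,-0.4,0,0,0,0,18,0.2,-0.21,0,0,0,0,18,0,0,0,0,0,0,18,0,0,0.5,0,0,0,18,0,0,0.7,0,0,0,18,0,0,0.65,0,0,0,18,0,0,0.4,0,0,0,18,0,0,0.12,0,0,0,18,0,0,0.04,0,0,0,18,0,0,0,0,0,0,18]}}

```text
t: 33.48
tool_pos: [0.6469, -0.0424, 0.0624]
tool_rot: [3.141, -0.002, 0.002]
contact_force: [-2.9, 0.6, 4.7]
opening: 0.0266
grip_force: 39.8
```

Emit:
{"name": "jog_arm", "arguments": {"commands": [0,0,0,0,0,0,50,0,0,0,0,0,0,50,0,0,0,0,0,0,50,0,0,-0.4,0,0,0,50,0,0,-0.7,0,0,0,50,0,0,-0.7,0,0,0,50,0,0,-0.5,0,0,0,50,-0.4,-0.1,0,0,0,0,50,-0.6,-0.15,0,0,0,0,50,-0.6,-0.15,0,0,0,0,50,-0.6,-0.15,0,0,0,0,50,-0.6,-0.15,0,0,0,0,50,-0.32,-0.05,0,0,0,0,50,0,0,0,0,0,0,50]}}

```text
t: 35.22
tool_pos: [0.4588, 0.0038, 0.1983]
tool_rot: [3.141, 0.0, 0.001]
contact_force: [-0.0, -0.4, -0.6]
opening: 0.0499
grip_force: 0.0
```

```bash
python3 s.py
```

```text
0.573 -0.331 z0.090 bob/s [53, 56, 59]
0.575 -0.333 z0.089 bob/t [62, 64, 64]
0.537 -0.256 z0.089 bob/t [53, 57, 56]
0.537 -0.256 z0.090 bob/s [53, 58, 59]
0.612 -0.258 z0.089 bob/t [49, 52, 50]
0.612 -0.257 z0.090 bob/s [58, 62, 64]
0.570 -0.117 z0.092 lam/t [145, 144, 137]
0.572 -0.119 z0.093 lam/s [174, 179, 182]
0.643 -0.112 z0.092 lam/t [139, 139, 133]
0.644 -0.115 z0.092 lam/s [175, 179, 182]
0.646 -0.044 z0.091 lam/t [142, 142, 137]
0.644 -0.044 z0.093 lam/s [172, 176, 179]
0.459 0.005 z0.086 lam/s [166, 175, 175]
0.431 0.103 z0.087 lam/t [156, 158, 146]
0.431 0.101 z0.087 lam/s [168, 174, 175]
35.525 [0.45999745 0.00343552 0.1983004 ] [-0.58566748 -0.28944238  0.54522122]
```

Emit:
{"name": "jog_arm", "arguments": {"commands": [0,0,0.5,0,0,0,50,0,0,0.7,0,0,0,50,0,0,0.7,0,0,0,50,0,0,0.36,0,0,0,50,0,0,0.13,0,0,0,50,0,0,0,0,0,0,18,0,0,0,0,0,0,18,0,0,0,0,0,0,18,0,0,0,0,0,0,18,0,0,0,0,0,0,18,0,0,-0.3,0,0,0,18,0,0,-0.6,0,0,0,18,0,0,-0.7,0,0,0,18,0,0,-0.6,0,0,0,18,0,0,-0.3,0,0,0,18,0,0,0,0,0,0,18]}}

```text
t: 37.52
tool_pos: [0.4601, 0.0035, 0.2058]
tool_rot: [3.141, -0.0, 0.004]
contact_force: [0.3, -0.7, -1.2]
opening: 0.0272
grip_force: 38.7
```

Emit:
{"name": "jog_arm", "arguments": {"commands": [0.3,-0.05,0,0,0,0,18,0.5,-0.1,0,0,0,0,18,0.5,-0.1,0,0,0,0,18,0.5,-0.1,0,0,0,0,18,0.5,-0.1,0,0,0,0,18,0.5,-0.05,0,0,0,0,18,0.33,0,0,0,0,0,18,0,0,0,0,0,0,18,0,0,0.5,0,0,0,18,0,0,0.7,0,0,0,18,0,0,0.65,0,0,0,18,0,0,0.4,0,0,0,18,0,0,0.12,0,0,0,18,0,0,0.02,0,0,0,18,0,0,0,0,0,0,18]}}

```text
t: 39.4
tool_pos: [0.6468, 0.0335, 0.0615]
tool_rot: [-3.142, 0.0, 0.0]
contact_force: [0.2, -0.3, -1.1]
opening: 0.027
grip_force: 38.8
```

Emit:
{"name": "jog_arm", "arguments": {"commands": [0,0,0.02,0,0,0,18,0,0,0,0,0,0,18,0,0,0,0,0,0,50,0,0,0,0,0,0,50,0,0,0,0,0,0,50,0,0,-0.4,0,0,0,50,0,0,-0.7,0,0,0,50,0,0,-0.7,0,0,0,50,0,0,-0.5,0,0,0,50,-0.4,-0.1,0,0,0,0,50,-0.6,-0.2,0,0,0,0,50,-0.6,-0.2,0,0,0,0,50,-0.6,-0.2,0,0,0,0,50,-0.6,-0.2,0,0,0,0,50,-0.5,-0.2,0,0,0,0,50,-0.3,-0.05,0,0,0,0,50,0,0,0,0,0,0,50]}}

```text
t: 41.52
tool_pos: [0.4307, 0.1028, 0.1984]
tool_rot: [-3.142, -0.001, -0.002]
contact_force: [-0.1, -0.1, -0.8]
opening: 0.0499
grip_force: 0.0
```

```bash
python3 s.py
```

```text
0.573 -0.332 z0.090 bob/s [64, 66, 70]
0.575 -0.332 z0.088 bob/t [49, 51, 51]
0.537 -0.258 z0.089 bob/t [56, 60, 59]
0.537 -0.256 z0.089 bob/s [55, 59, 61]
0.612 -0.257 z0.089 lam/t [54, 57, 56]
0.612 -0.257 z0.089 bob/t [58, 61, 60]
0.612 -0.257 z0.090 bob/s [57, 61, 63]
0.570 -0.118 z0.091 lam/t [143, 143, 138]
0.570 -0.117 z0.091 lam/s [169, 173, 177]
0.646 -0.116 z0.091 lam/t [141, 142, 136]
0.644 -0.115 z0.092 lam/s [172, 176, 178]
0.643 -0.044 z0.090 lam/t [142, 142, 136]
0.645 -0.043 z0.092 lam/s [170, 175, 178]
0.644 0.032 z0.090 lam/t [143, 144, 138]
0.645 0.031 z0.091 lam/s [169, 173, 176]
0.645 0.033 z0.092 bob/s [165, 172, 174]
0.432 0.102 z0.087 lam/s [167, 174, 175]
41.825 [0.4318315  0.10236876 0.1983105 ] [ 0.47141286 -0.18080316  0.39694747]
```

Emit:
{"name": "jog_arm", "arguments": {"commands": [0,0,0.5,0,0,0,50,0,0,0.7,0,0,0,50,0,0,0.7,0,0,0,50,0,0,0.36,0,0,0,50,0,0,0.13,0,0,0,50,0,0,0,0,0,0,18,0,0,0,0,0,0,18,0,0,0,0,0,0,18,0,0,0,0,0,0,18,0,0,0,0,0,0,18,0,0,-0.3,0,0,0,18,0,0,-0.6,0,0,0,18,0,0,-0.7,0,0,0,18,0,0,-0.6,0,0,0,18,0,0,-0.3,0,0,0,18,0,0,0,0,0,0,18]}}

```text
t: 43.82
tool_pos: [0.4319, 0.1026, 0.2058]
tool_rot: [-3.141, 0.0, -0.003]
contact_force: [0.0, 0.1, -2.0]
opening: 0.0272
grip_force: 38.5
```

Emit:
{"name": "jog_arm", "arguments": {"commands": [0.25,0.13,0,0,0,0,18,0.5,0.25,0,0,0,0,18,0.5,0.25,0,0,0,0,18,0.5,0.25,0,0,0,0,18,0.4,0.2,0,0,0,0,18,0.2,0.05,0,0,0,0,18,0,0,0,0,0,0,18,0,0,0.5,0,0,0,18,0,0,0.7,0,0,0,18,0,0,0.65,0,0,0,18,0,0,0.4,0,0,0,18,0,0,0.12,0,0,0,18,0,0,0.04,0,0,0,18,0,0,0,0,0,0,18]}}

```text
t: 45.58
tool_pos: [0.5729, 0.0348, 0.0614]
tool_rot: [3.141, 0.0, 0.003]
contact_force: [-0.7, -0.5, -0.4]
opening: 0.0273
grip_force: 38.7
```

Emit:
{"name": "jog_arm", "arguments": {"commands": [0,0,0.02,0,0,0,18,0,0,0,0,0,0,18,0,0,0,0,0,0,50,0,0,0,0,0,0,50,0,0,0,0,0,0,50,0,0,-0.4,0,0,0,50,0,0,-0.7,0,0,0,50,0,0,-0.7,0,0,0,50,0,0,-0.7,0,0,0,20,0,0,-0.7,0,0,0,0,0.15,-0.5,0,0,0,0,0,0.2,-0.7,0,0,0,0,0,0.2,-0.7,0,0,0,0,0,0.2,-0.7,0,0,0,0,0,0.2,-0.7,0,0,0,0,0,0.14,-0.7,0,0,0,0,0,0,-0.44,0,0,0,0,0,0,0,0,0,0,0,0]}}

```text
t: 47.82
tool_pos: [0.6372, 0.3025, 0.2506]
tool_rot: [3.141, 0.003, -0.001]
contact_force: [-0.1, 0.2, 0.2]
opening: 0.0001
grip_force: 0.0
```

```bash
python3 s.py; python3 -c "
from h import *
save('crop2.png',eyes.get_image('side'),3,(160,130,410,325))"
```

```text
0.537 -0.257 z0.090 bob/t [55, 59, 58]
0.537 -0.256 z0.090 bob/s [56, 61, 62]
0.612 -0.258 z0.088 bob/t [57, 59, 58]
0.611 -0.257 z0.089 bob/s [46, 48, 51]
0.571 -0.118 z0.092 lam/t [149, 150, 143]
0.570 -0.117 z0.092 lam/s [166, 170, 173]
0.644 -0.115 z0.091 lam/t [145, 145, 139]
0.644 -0.114 z0.092 lam/s [163, 167, 170]
0.643 -0.044 z0.091 lam/t [146, 146, 140]
0.646 -0.044 z0.092 lam/s [165, 169, 172]
0.570 0.034 z0.091 lam/t [147, 148, 140]
0.574 0.035 z0.093 lam/s [164, 169, 171]
0.645 0.032 z0.090 lam/t [149, 150, 143]
0.645 0.032 z0.092 lam/s [164, 169, 171]
48.125 [0.63784015 0.29996612 0.25134478] [-0.12251273  0.50866647 -0.31607664]
```

View pics/crop2.png

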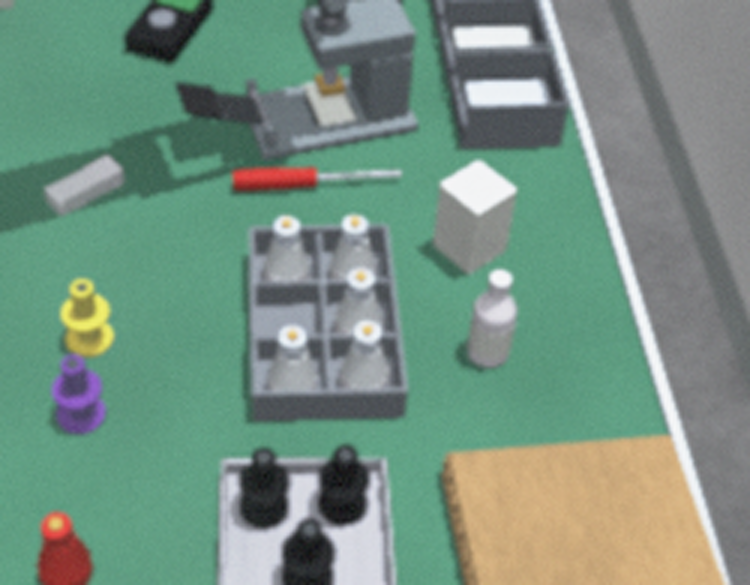

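The crop shows five lamps upright in the crate, with the middle-left cell at (285,325) empty. All three bobbins stand in the tray at (263,490), (343,490) and (310,555). Packing is done, so next is the plunger.

Emit:
{"name": "jog_arm", "arguments": {"commands": [0,0,0.5,0,0,0,0,0,0,0.45,0,0,0,0,0,0,0.1,0,0,0,0,0,0,0.1,0,0,0,0,0,0,0.1,0,0,0,0,0,0,0.1,0,0,0,0,0,0,0.05,0,0,0,0,0,0,0,0,0,0,0]}}

```text
t: 49.18
tool_pos: [0.6385, 0.3013, 0.1693]
tool_rot: [-3.141, 0.0, -0.004]
contact_force: [-2.3, -1.5, 6.7]
opening: 0.0002
grip_force: 3.4
```

Emit:
{"name": "jog_arm", "arguments": {"commands": [0,0,0.03,0,0,0,0,0,0,0.03,0,0,0,0,0,0,0,0,0,0,0]}}

```text
t: 49.55
tool_pos: [0.6386, 0.3013, 0.168]
tool_rot: [-3.141, 0.0, -0.005]
contact_force: [-4.7, -3.1, 12.4]
opening: 0.0002
grip_force: 6.3
```

Emit:
{"name": "jog_arm", "arguments": {"commands": [0,0,0.03,0,0,0,0,0,0,0.03,0,0,0,0,0,0,0,0,0,0,0,0,0,0,0,0,0,0]}}

```text
t: 50.05
tool_pos: [0.6388, 0.3013, 0.1679]
tool_rot: [-3.141, -0.0, -0.006]
contact_force: [-10.8, -5.4, 21.9]
opening: 0.0001
grip_force: 11.5
```

Emit:
{"name": "jog_arm", "arguments": {"commands": [0,0,-0.1,0,0,0,0,0,0,-0.2,0,0,0,0,0,0,-0.4,0,0,0,0,0,0,-0.6,0,0,0,0,0,0,-0.2,0,0,0,0,0,0,0,0,0,0,0,-0.3,0.07,0,0,0,0,0,-0.6,0.15,0,0,0,0,0,-0.6,0.15,0,0,0,0,0,-0.6,0.15,0,0,0,0,0,-0.4,0.1,0,0,0,0,0,-0.2,0,0,0,0,0,0,0,0,0,0,0,0,0]}}

```text
t: 51.68
tool_pos: [0.4752, 0.2641, 0.2489]
tool_rot: [3.141, 0.0, -0.002]
contact_force: [0.6, -0.5, 0.0]
opening: -0.0004
grip_force: 0.0
```

```bash
python3 s.py;python3 -c "
from h import *
for nm,d in(('top',(.001,-.003)),('side',(-.002,.0035))):
    im=eyes.get_image(nm);w=pts(im);P=w.reshape(-1,3)
    a=P[(abs(P[:,2]-.18)<.01)&(abs(P[:,0]-.64)<.025)&(abs(P[:,1]-.3)<.025)]
    print(nm,'pl',len(a),np.median(a,0) if len(a) else 0)
    for s in nets.silhouettes(nm,'treadle')[:1]:
        t=w[s['mask']];t=t[t[:,2]>.06]-0; t=t[t[:,2]<.09]; print(s['p'],np.median(t,0)+[*d,0],t.min(0),t.max(0))
"
```

```text
0.573 -0.332 z0.089 bob/s [54, 57, 60]
0.574 -0.333 z0.088 bob/t [66, 67, 68]
0.537 -0.258 z0.088 bob/t [55, 58, 58]
0.537 -0.256 z0.090 bob/s [51, 56, 57]
0.612 -0.257 z0.088 bob/t [64, 66, 66]
0.611 -0.256 z0.090 bob/s [52, 57, 58]
0.571 -0.118 z0.091 lam/t [145, 146, 140]
0.570 -0.118 z0.092 lam/s [168, 172, 175]
0.644 -0.113 z0.091 lam/t [142, 142, 136]
0.644 -0.116 z0.092 lam/s [167, 171, 173]
0.644 -0.044 z0.093 lam/s [166, 170, 172]
0.574 0.034 z0.091 lam/t [145, 146, 140]
0.571 0.035 z0.092 lam/s [166, 170, 172]
0.645 0.031 z0.091 lam/t [146, 147, 141]
0.645 0.033 z0.092 lam/s [164, 169, 172]
51.975 [0.47625694 0.26404356 0.24974639] [ 0.18717206 -0.10267649 -0.25024461]
top pl 93 [0.63745801 0.3038385  0.1788736 ]
0.59 [ 0.64014719 -0.0441139   0.08456421] [ 0.62962107 -0.05646909  0.06024595] [ 0.65590142 -0.0280114   0.08989952]
side pl 62 [0.64095755 0.2968484  0.18056464]
0.62 [0.48160828 0.26584888 0.07168601] [0.45509002 0.23443145 0.06005142] [0.51561075 0.30004571 0.08312263]
```

Emit:
{"name": "jog_arm", "arguments": {"commands": [0,0,0.5,0,0,0,0,0,0,0.8,0,0,0,0,0,0,0.8,0,0,0,0,0,0,0.5,0,0,0,0,0,0,0.15,0,0,0,0,0,0,0.15,0,0,0,0,0,0,0.1,0,0,0,0,0,0,0.1,0,0,0,0,0,0,0.1,0,0,0,0,0,0,0.1,0,0,0,0,0,0,0,0,0,0,0]}}

```text
t: 53.55
tool_pos: [0.476, 0.2643, 0.0529]
tool_rot: [-3.141, 0.0, -0.001]
contact_force: [-3.4, -0.8, 7.2]
opening: -0.0003
grip_force: 3.4
```

Emit:
{"name": "jog_arm", "arguments": {"commands": [0,0,0.06,0,0,0,0,0,0,0.05,0,0,0,0,0,0,0.04,0,0,0,0,0,0,0,0,0,0,0]}}

```text
t: 54.05
tool_pos: [0.4756, 0.2642, 0.0464]
tool_rot: [3.141, 0.0, -0.004]
contact_force: [-11.2, -5.6, 21.0]
opening: 0.0003
grip_force: 10.2
```

Emit:
{"name": "jog_arm", "arguments": {"commands": [0,0,0.04,0,0,0,0,0,0,0,0,0,0,0,0,0,0,0,0,0,0]}}

```text
t: 54.42
tool_pos: [0.4756, 0.2643, 0.046]
tool_rot: [3.14, 0.001, -0.005]
contact_force: [-18.0, -7.1, 33.2]
opening: -0.0
grip_force: 15.8
```

On its stop: the force rose 12 N for 0.4 mm of travel. Releasing it now and moving well clear.

Emit:
{"name": "jog_arm", "arguments": {"commands": [0,0,-0.1,0,0,0,0,0,0,-0.2,0,0,0,0,0,0,-0.3,0,0,0,0,0,0,-0.6,0,0,0,0,0,0,-0.8,0,0,0,0,0,0,-0.8,0,0,0,0,0,0,-0.6,0,0,0,0,-0.5,0,0,0,0,0,0,-0.6,0,0,0,0,0,0,0,0,0,0,0,0,0,0,0,0,0,0,0,0]}}

```text
t: 55.8
tool_pos: [0.4097, 0.2639, 0.2444]
tool_rot: [3.141, -0.0, -0.0]
contact_force: [-0.0, -0.1, 0.2]
opening: 0.0001
grip_force: 0.0
```

```bash
python3 s.py;python3 -c "
from h import *
im=eyes.get_image('side');save('end_s.png',im);w=pts(im)
save('end_t.png',eyes.get_image('top'),3,(160,120,420,300))
for s in nets.silhouettes('side','treadle')[:2]:
    t=w[s['mask']];t=t[(t[:,2]>.02)&(t[:,2]<.09)];print(s['p'],s['bbox'],np.median(t,0),t.max(0))
"
```

```text
0.574 -0.333 z0.090 bob/s [52, 54, 57]
0.574 -0.331 z0.088 bob/t [50, 52, 51]
0.537 -0.257 z0.090 bob/t [51, 55, 54]
0.537 -0.256 z0.089 bob/s [63, 68, 70]
0.612 -0.257 z0.089 bob/t [50, 53, 52]
0.611 -0.256 z0.089 bob/s [54, 57, 60]
0.357 -0.139 z0.086 bob/s [110, 89, 149]
0.570 -0.117 z0.092 lam/t [144, 144, 138]
0.572 -0.118 z0.092 lam/s [168, 173, 175]
0.644 -0.114 z0.091 lam/t [142, 142, 136]
0.644 -0.114 z0.092 lam/s [167, 171, 174]
0.646 -0.044 z0.090 lam/t [144, 144, 139]
0.644 -0.045 z0.092 lam/s [167, 171, 173]
0.570 0.034 z0.091 lam/t [144, 145, 138]
0.571 0.033 z0.093 lam/s [166, 171, 173]
0.645 0.031 z0.092 lam/t [144, 145, 139]
0.645 0.031 z0.092 lam/s [165, 170, 173]
0.475 0.264 z0.079 bob/s [73, 82, 83]
56.1 [0.41010458 0.26388395 0.24435631] [0.08504361 0.01632936 0.09399811]
0.79 [218.0, 156.6, 250.9, 169.4] [0.50301849 0.2691286  0.06256735] [0.55939824 0.32178572 0.08451159]
```

View pics/end_s.png

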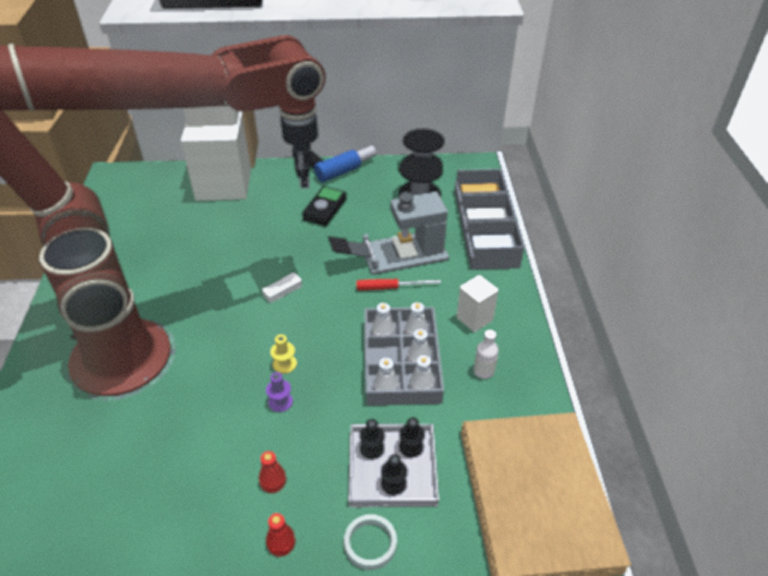

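View pics/end_t.png

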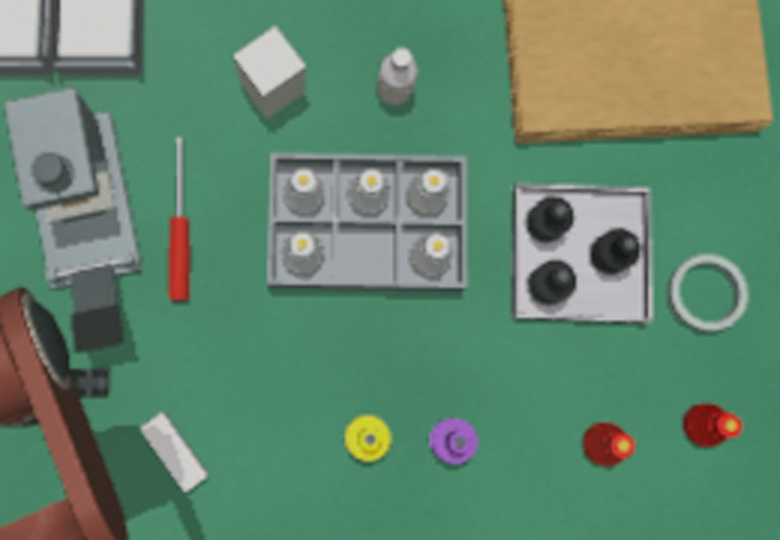

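The final pictures show everything in place:
- **Crate:** five lamps upright, one per cell, in the side view at (383,320) to (423,372).
- **Tray:** three bobbins standing at (372,438), (412,436) and (394,473).
- **Press:** the treadle at (345,245) and the plunger are both back up.
- **Other things:** the look-alikes and bystanders are where they were, and the arm touches nothing.

```bash
python3 -c "
from station import job
print(job.finish_job())"
```

```text
the job is handed in; nothing more can be done
None
```

The job is done and handed in: three bobbins stand in the tray, four bench lamps joined the packed one in the crate, and the plunger and then the treadle were each pressed to the stop and released.

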